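# Sort the breakfast things into their holders

## Robot

A 6-joint arm with a two-finger parallel gripper is mounted at the origin on the work surface; the furniture and walls round the work are solid. World frame = base frame: x ahead of the robot, y to its left, z up, the work surface at z = 0. Lengths are in mm, angles in rad, forces in N, time in s.
With the tool pointing down it reaches from about 350 to 975 mm from the base axis. Payload 7.1 kg.
Tool frame: the origin (TCP) lies at the very end of the fingers, on their centre line; the grasp point (between the pads) lies 19 mm behind it (ctrl.grasp_offset is the distance from the TCP to the grasp point, in mm); z points along the fingers, y is the line along which they close (so a half turn about z gives the same grasp; the last joint's range is limited). The gripper opens to 88 mm and grips with 3 to 60 N. Pads are 20 mm wide; open, the fingers measure 115 mm over their backs; the gripper's body (75 mm by 178 mm) begins 61 mm behind the grasp point.
Start: joints at [-1.213, 0.423, 1.63, -0, 1.089, -0.019], TCP at [229.983, -581.13, 222.675] pointing down, gripper open.
Joint ranges: [-3, 3], [-0.9, 2.11], [0.09, 2.58], [-1.31, 4.45], [0.11, 2.69], [-2.54, 2.54]. Speed limits (rad/s): [2.39, 2.39, 3.01, 3.14, 3.14, 3.14].

## Interface

Orientations are given as a rotation vector (axis times angle).
In Python, from workcell import ctrl, viewer, ticket, models gives the robot as it stands.
- The arm moves only by the tool play_rows, never from a script. Its arguments are lists of equal length, an entry for each row: "dp": the shift along the world's x, y, z in mm, a list of three; "yaw": the turn about the world's z in degrees. In form: {"dp": [[tx, ty, tz], ...], "yaw": [yaw, ...]}. A call has 1 to 8 rows; each row shifts and turns the commanded pose from where the row before left it; what a row does not reach is not made up. A row lasts 1/12 s, in which the tool goes at most 41.7 mm and 7.16 degrees, less where a joint would pass 70% of its speed; a pose out of reach is approached as far as the arm can. A call is refused whole if a number of a shift passes 41.7 or a number of a turn 7.16, either way. A call with a gripper value outside its range is refused whole. "gripper" is the closure, from 0 (fully open) to 1 (shut), set as the call begins (left out, the last holds). The fingers move at their own pace and stop on an object; the grip force is fixed at half the most. Time passes only in rows, so rows that do not move let the fingers close. It gives the time, the measured TCP pose, the force, the opening and the grip force at its end, in the units of the state.
- ctrl.get_obs(): the state, without advancing time (a new reading comes with each control period).
- viewer.get_image(name): name is "scene" or "top" or "wrist"; returns a dict with "pixels" (384x512x3 uint8, red, green, blue), "range_z" (384x512 float32, mm along the optical axis (not along the pixel's ray), 0 where there is no reading), "fx", "fy", "cx", "cy" (pixels), "dist_coeffs" ([k1, k2, p1, p2, k3] as OpenCV has them; the pictures are not rectified), "T" (4x4, takes a point from camera to world coordinates); the wrist camera has in their place "hand_eye" (4x4, takes a point from camera to tool coordinates, whose origin is the TCP and whose axes are the flange's). Camera axes: x right, y up, looking along -z (the intrinsics and any distortion apply to the point x, -y, -z); pixel columns grow to the right and rows downward; lengths in mm; the calibration is good to about 2 mm. A picture is of the moment at which its call begins: read the wrist's pose just before it.
- ticket.close_job(): hands the job in; it is judged then, once.
Trained networks look in a picture, given as the dict that the camera call returned (one of the last four; its "shot" number tells which), for a name from the list of things; names that differ only in an ending like _2 or _b are one class to them, and where a whole thing is asked for, a point or a joint stands for the part that bears it (a point fixed in the world has none). Each returns a list of dicts, best first, with "conf" (0 to 1); they miss things now and then, are a little off and sometimes report something else, mostly with a low value. They report only what shows in the picture. A call takes as long as a camera call. They do not tell look-alikes from the thing itself.
- models.look_for(picture, name): "bbox" ([centre column, centre row, width, height] in pixels, round what is visible of it).
- models.landmark_of(picture, name): "location" ([column, row] in pixels: a listed point, or the origin of a listed thing).
The state is a dict: "t": time; "qpos": joint angles; "qvel": joint speeds; "joint_torque": joint torques, N m; "ee_pos": TCP position; "orientation": TCP orientation; "ft_force": force on the tool from outside, world axes, zero at the start; "moment": the same for the moment, N m; "width": finger opening in mm; "grasp_force": force on a finger pad.
Only numpy, scipy, OpenCV 4.12 (cv2) and the standard library are available. Lean on these libraries where they do the work, as an engineer would, in place of code of your own. Each camera call takes 0.05 s, during which the arm holds its last target. There are 200 camera calls.

## Task

Sort the five loose breakfast things into their holders, all standing upright: one coffee pod in each of the two square bays of the low wooden tray, the spice jar and the salt shaker in the two round metal cups (one each, either way round), and the small box of tea bags in the single deep wooden box. Set each one down gently on the holder's floor rather than dropping it, let go of everything, and leave the kitchen timer standing where it is.

Things in the scene. Friction and masses are not known exactly. Their poses are not given: they have to be found in the camera images.
- pod_a: coffee pod: white tapered cup with a flat brown lid, standing upright, 44 mm high, rim 50 mm in diameter at the top (the rim is the widest part, in the top 4 mm, so it is held at the rim, 40 to 43 mm up), narrower at the foot. Origin: centre of the underside, z up. About 30 g. The two pods are interchangeable
- pod_b: coffee pod: white tapered cup with a flat green lid, same shape and size as the other pod (44 mm high, rim 50 mm). Origin: centre of the underside, z up
- spice_jar: round glass spice jar, amber contents, black cap, paper label, standing upright: body 44 mm in diameter up to 88 mm, cap 38 mm in diameter up to 107 mm. Origin: centre of the underside, z up. About 0.11 kg
- shaker: round clear salt shaker with a grey domed top, standing upright: body 44 mm in diameter up to 70 mm, dome 34 mm in diameter up to 90 mm. Origin: centre of the underside, z up. About 0.1 kg
- tea_box: small buff card box of tea bags standing upright, 46 mm along its x, 62 mm along its y, 82 mm high. Origin: centre of the underside, z up. About 0.06 kg
- pod_tray: low wooden tray for the pods, fixed to the worktop: 82 mm (its x) by 160 mm (its y) outside, 22 mm high, walls, divider and floor 4 mm thick; a cross wall in the middle makes two bays, each about 74 mm square, centred 39 mm either side of the middle along its y. Origin: centre of the underside, z up; the bay floors are 4 mm above the origin
- cup_rack: wooden plank with two round metal cups, fixed to the worktop: plank 86 mm (its x) by 168 mm (its y), 8 mm thick; cups of 76 mm outer and 68 mm inner diameter centred 41 mm either side of the middle along its y. Origin: centre of the underside, z up; the cup floors are 11 mm and the cup rims 38 mm above the origin
- tea_caddy: single open wooden box for the tea, fixed to the worktop: 78 mm (its x) by 94 mm (its y) outside, 40 mm high, walls and floor 4 mm thick, so 70 by 86 mm inside, with a small brass stud on its -x side. The tea box stands in it with its 62 mm side along the caddy's y. Origin: centre of the underside, z up; the floor is 4 mm above the origin
- timer: bystander: round white wind-up kitchen timer with a red grip on its dial, 68 mm in diameter, 54 mm high, loose, standing among the things; not to be moved. Origin: centre of the underside
Things that resemble listed ones, but are neither listed nor needed, are in the scene too. What is shaped like the tea_box but blue is not meant.

How it is judged:
By the outcome, as a careful person would: the job done as asked, in the order asked, and still so for the second after the job is handed in, with the robot touching nothing.
It also fails if it takes over 128 s, if anything falls off the work surface, if the arm or the gripper's body presses on something with over 40 N, if the wrist force passes 120 N, or if a joint passes its speed limit or range.

## Working session

There is one attempt and no reset: what is moved stays moved. The work goes in short steps, Python scripts to look and compute and a tool call to move; the robot and the scene stay as the last step left them, time stands still between calls to the robot, and variables do not carry over. Pictures are saved under pics/ and viewed, at most 14 in all, crops included, and the job is handed in when it is done.

Besides the shell and the picture viewer there is one more tool, called as name(argument=value, ...), one argument or row to a line, values as JSON. play_rows: Moves the arm, as the interface text tells. Its arguments: {"type":"object","properties":{"dp":{"type":"array"},"yaw":{"type":"array"},"gripper":{"type":"number"}},"required":["dp","yaw"]}

```bash
mkdir -p pics; cat > h.py <<'E'
import numpy as np, cv2
from workcell import ctrl, viewer, ticket, models
from scipy.spatial.transform import Rotation as R
def shot(name):
    o=ctrl.get_obs(); im=viewer.get_image(name)
    if name=="wrist":
        T=np.eye(4); T[:3,:3]=R.from_rotvec(o["orientation"]).as_matrix(); T[:3,3]=o["ee_pos"]
        im["Tw"]=T@np.array(im["hand_eye"])
    else: im["Tw"]=np.array(im["T"])
    return im
def save(im,fn,s=1.5): cv2.imwrite(fn,cv2.resize(im["pixels"][:,:,::-1],None,fx=s,fy=s))
def und(im,uv):
    K=np.array([[im["fx"],0,im["cx"]],[0,im["fy"],im["cy"]],[0,0,1]])
    return cv2.undistortPoints(np.array(uv,float).reshape(-1,1,2),K,np.array(im["dist_coeffs"],float)).reshape(-1,2)
def rays(im,uv):
    p=und(im,uv); d=np.c_[p[:,0],-p[:,1],-np.ones(len(p))]
    return d
def atz(im,uv,z):
    d=rays(im,uv)@im["Tw"][:3,:3].T; c=im["Tw"][:3,3]
    return c+d*((z-c[2])/d[:,2])[:,None]
def cloud(im):
    h,w=im["range_z"].shape; v,u=np.mgrid[:h,:w]
    d=rays(im,np.c_[u.ravel(),v.ravel()])*im["range_z"].reshape(-1,1)
    P=d@im["Tw"][:3,:3].T+im["Tw"][:3,3]; P[im["range_z"].ravel()==0]=np.nan
    return P.reshape(h,w,3)
E
python3 - <<'E'
from h import *
np.set_printoptions(precision=1,suppress=True)
o=ctrl.get_obs(); print(o["t"],o["ee_pos"],o["orientation"],o["width"])
for n in ["top","scene"]:
    im=shot(n); save(im,f"pics/{n}0.png"); P=cloud(im)
    print(n,im["Tw"][:3,3])
    for k in ["pod_a","spice_jar","shaker","tea_box","pod_tray","cup_rack","tea_caddy","timer"]:
        for r in models.look_for(im,k)[:5]:
            u,v=r["bbox"][:2]; 
            p=P[int(np.clip(v,0,383)),int(np.clip(u,0,511))]
            print(k,round(r["conf"],2),np.round(r["bbox"]),p)
E
```

```text
0.0 [ 229.8 -580.6  221.9] [-3.1 -0.6  0. ] 87.73687588144101
top [ 155.8    9.5 1203.8]
pod_a 0.77 [322. 139.  14.  19.] [ 520.6 -190.5   41.4]
pod_a 0.52 [194. 142.  16.  20.] [508.4 194.7  83.4]
pod_a 0.47 [204. 177.  16.  15.] [406.9 171.1  43.4]
pod_a 0.25 [351. 194.  26.  20.] [ 335.1 -252.5  107.4]
spice_jar 0.6 [349. 193.  28.  23.] [ 338.6 -250.7  104. ]
shaker 0.46 [196. 143.  17.  14.] [505.8 193.7  71.5]
tea_box 0.6 [164. 240.  30.  29.] [218.6 278.7  84.2]
tea_box 0.59 [315. 174.  25.  25.] [ 398.9 -157.3   80.8]
pod_tray 0.66 [311. 175.  23.  29.] [ 398.8 -148.2   82.6]
pod_tray 0.61 [263. 150.  54.  28.] [501.5 -10.9   2.8]
cup_rack 0.73 [138. 157.  58.  33.] [476.  375.7  38.3]
tea_caddy 0.77 [383. 150.  38.  30.] [ 490.1 -390.5    4.6]
timer 0.75 [175. 199.  24.  21.] [343.8 259.4  50.2]
scene [-333.3  698.1  572.1]
pod_a 0.77 [200. 219.  19.  23.] [390.1 176.8  44.8]
pod_a 0.63 [263. 174.  10.  16.] [ 504.7 -180.5   31.1]
spice_jar 0.67 [320. 181.  14.  25.] [ 328.5 -256.8   41.7]
shaker 0.74 [166. 206.  16.  32.] [497.6 207.4  51.5]
shaker 0.46 [320. 180.  14.  27.] [ 328.5 -256.8   41.7]
tea_box 0.89 [285. 177.  21.  21.] [ 375.1 -137.9   76.6]
tea_box 0.85 [207. 267.  29.  47.] [196.3 305.5  65.9]
pod_tray 0.69 [229. 198.  54.  32.] [487.8  -8.4   6.8]
pod_tray 0.3 [199. 221.  17.  24.] [392.2 178.7  41.6]
cup_rack 0.57 [114. 244.  72.  50.] [456.9 387.2  30.2]
tea_caddy 0.56 [300. 164.  22.  17.] [ 475.1 -340.5   28. ]
timer 0.81 [185. 249.  29.  30.] [319.6 275.7  33.4]
```

```bash
python3 - <<'E'
import cv2
t=cv2.imread("pics/top0.png"); 
cv2.imwrite("pics/top0c.png",cv2.resize(t[150:450,120:660],None,fx=1.48,fy=1.48,interpolation=cv2.INTER_CUBIC))
E
```

```text
(no output)
```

View pics/top0c.png

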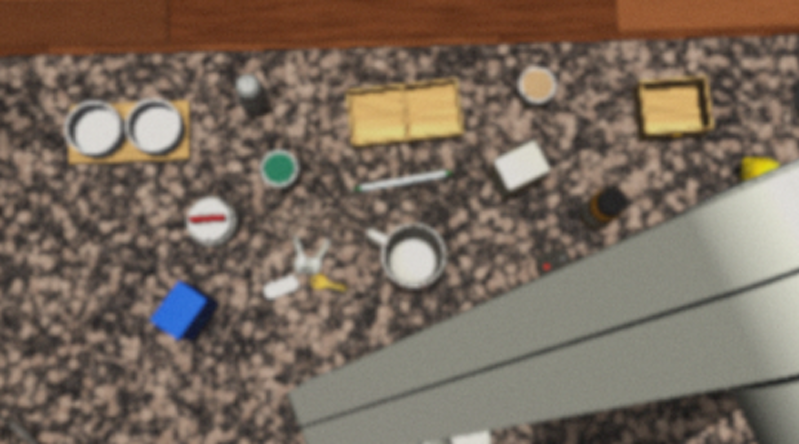

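View pics/scene0.png

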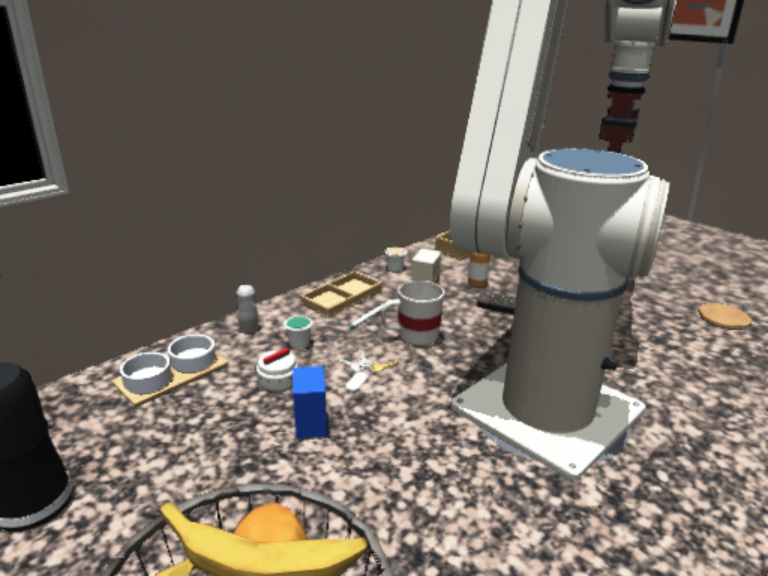

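The top picture shows, left to right: cup rack (95,130 / 155,128), shaker (248,93), green pod (280,168), timer (210,220), blue decoy box (182,310), tray (405,112), mug (412,260), white/buff tea box (522,167), brown pod (537,85), spice jar (605,205) and caddy (675,107). The scene view agrees.

```bash
python3 - <<'E'
from h import *
np.set_printoptions(precision=1,suppress=True)
o=ctrl.get_obs(); M=R.from_rotvec(o["orientation"]).as_matrix(); print("tool axes\n",M.round(3))
im=shot("top"); P=cloud(im).reshape(-1,3)
def sel(c,r,z0,z1):
    m=(np.hypot(P[:,0]-c[0],P[:,1]-c[1])<r)&(P[:,2]>z0)&(P[:,2]<z1); return P[m]
for n,c,r,z0,z1 in [("pod_a",(520,-190),40,36,60),("pod_b",(407,171),40,36,60),("jar",(337,-252),45,95,125),("shaker",(507,194),40,78,110),("tea",(399,-155),50,75,95),("timer",(344,259),50,45,70),
  ("tray",(501,-11),110,14,30),("rack",(476,375),110,30,48),("plank",(476,375),110,5,20),("caddy",(490,-390),80,28,52),("mug",(290,-40),110,70,200)]:
    Q=sel(c,r,z0,z1)
    if len(Q)<4: print(n,len(Q)); continue
    rc=cv2.minAreaRect(Q[:,:2].astype(np.float32))
    print(n,len(Q),"mean",Q.mean(0),"rect",np.round(rc[0],1),np.round(rc[1],1),round(rc[2],1))
X=P[(P[:,2]>60)&(P[:,0]>540)]; print("far",len(X), X.min(0) if len(X) else "", np.nanmax(P[:,0]))
im["range_z"]
print("floor z",np.nanmedian(P[(abs(P[:,0]-450)<30)&(abs(P[:,1]-80)<20)],0))
E
```

```text
tool axes
 [[ 0.9  0.4  0. ]
 [ 0.4 -0.9 -0. ]
 [-0.   0.  -1. ]]
pod_a 201 mean [ 520.6 -191.2   43.7] rect [ 520.9 -190.8] [48.7 48.7] 42.0
pod_b 213 mean [412.1 167.7  43.9] rect [412.5 167.6] [48.7 47.9] 48.4
jar 153 mean [ 343.4 -268.1  106.2] rect [ 343.7 -269. ] [38.9 34.9] 87.5
shaker 87 mean [517.4 203.1  85.9] rect [518.2 203.8] [28.2 29.6] 35.0
tea 321 mean [ 398.4 -157.4   82.1] rect [ 399.3 -157.8] [45.6 62.7] 25.0
timer 83 mean [343.6 260.5  50.8] rect [342.8 261. ] [41.8 48.6] 17.1
tray 278 mean [492.8  -7.1  20.9] rect [494.1  -6.2] [ 84.3 159.7] 4.4
rack 278 mean [477.8 381.   36.8] rect [477.2 382. ] [ 75.7 158.9] 2.6
plank 1085 mean [475.  379.4  10.5] rect [477.9 367.4] [197.9 199.3] 4.4
caddy 235 mean [ 487.1 -383.2   37. ] rect [ 485.6 -382.8] [80.7 94.3] 2.6
mug 198 mean [293.1  -3.   87.3] rect [281.9  -1.5] [78.3 97.1] 1.2
far 0  1685.6548098482028
floor z [447.7  79.2   0.7]
```

play_rows(
  dp=[
    [18, 24, 0],
    [18, 24, 0],
    [18, 24, 0],
    [18, 24, 0],
    [18, 24, 0],
    [18, 24, 0],
    [18, 24, 0],
    [18, 24, 0],
  ],
  yaw=[4.2, 4.2, 4.2, 4.2, 4.2, 4.2, 4.2, 4.2],
  gripper=0,
)

```text
t: 1.62
ee_pos: [374.7, -388.0, 222.8]
orientation: [2.781, 1.46, 0.0]
ft_force: [-0.1, 0.1, 0.9]
width: 87.3
grasp_force: 0.0
```

play_rows(
  dp=[
    [18, 24, 0],
    [18, 24, 0],
    [18, 24, 0],
    [18, 24, 0],
    [18, 24, 0],
    [18, 24, 0],
    [0, 0, 0],
    [0, 0, 0],
  ],
  yaw=[4.2, 4.2, 4.2, 4.2, 4.2, 4.2, 4.2, 0],
)

```text
t: 2.28
ee_pos: [482.8, -243.9, 222.7]
orientation: [2.318, 2.12, 0.0]
ft_force: [0.3, -0.1, -0.1]
width: 87.9
grasp_force: 0.0
```

```bash
cat >> h.py <<'E'
def yaw():  # world angle of tool y, mod 180 in -90..90
    M=R.from_rotvec(ctrl.get_obs()["orientation"]).as_matrix(); a=np.degrees(np.arctan2(M[1,1],M[0,1])); return (a+90)%180-90
E
python3 - <<'E'
from h import *
np.set_printoptions(precision=1,suppress=True)
print(yaw(), ctrl.get_obs()["ee_pos"])
im=shot("wrist"); save(im,"pics/w1.png"); P=cloud(im).reshape(-1,3)
for n,c,r,z0,z1 in [("pod_a",(520,-190),40,37,60),("tea",(399,-157),55,75,95),("tray",(494,-6),110,14,30),("caddy",(486,-383),80,28,52)]:
    Q=P[(np.hypot(P[:,0]-c[0],P[:,1]-c[1])<r)&(P[:,2]>z0)&(P[:,2]<z1)]
    if len(Q)<4: print(n,len(Q)); continue
    rc=cv2.minAreaRect(Q[:,:2].astype(np.float32)); print(n,len(Q),Q.mean(0),np.round(rc[0],1),np.round(rc[1],1),round(rc[2],1))
E
```

```text
-5.10027180248224 [ 482.8 -243.9  222.7]
pod_a 1447 [ 519.8 -194.1   42.8] [ 520.1 -194.4] [48.7 48.6] 85.3
tea 2758 [ 398.8 -160.5   81.2] [ 398.2 -161.1] [45.1 62. ] 24.5
tray 657 [497.1 -78.2  20.4] [497.9 -65.4] [82.9 48.9] 4.1
caddy 937 [ 486.6 -381.4   36.2] [ 486.5 -385.2] [78.  95.7] 2.5
```

View pics/w1.png

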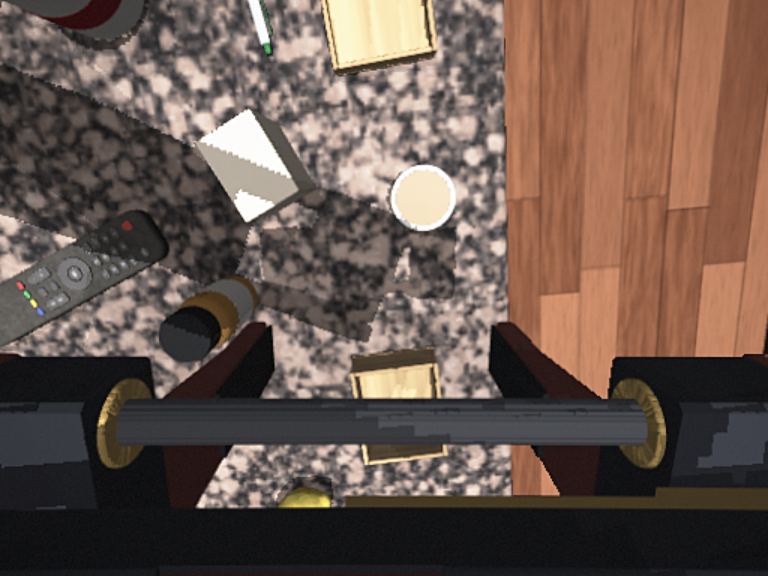

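The wrist view shows the brown-lidded pod at (423,197), the tea box at (255,165), the jar at (205,318) and the caddy at (395,400). The positions agree with the top camera within 3 mm. The counter edge is at column ~505.

play_rows(
  dp=[
    [19, 25.5, 0],
    [18.6, 25.6, 0],
    [0, 0, -33],
    [0, 0, -33],
    [0, 0, -33],
    [0, 0, -33],
    [0, 0, -33],
    [0, 0, 0],
  ],
  yaw=[2.5, 2.6, 0, 0, 0, 0, 0, 0],
)

```text
t: 3.0
ee_pos: [515.1, -193.4, 52.2]
orientation: [-2.225, -2.205, 0.006]
ft_force: [-1.0, 1.0, 0.0]
width: 88.1
grasp_force: 0.0
```

play_rows(
  dp=[
    [0, 0, -15],
    [0, 0, -12],
    [0, 0, -7.7],
    [0, 0, 0],
    [0, 0, 0],
  ],
  yaw=[0, 0, 0, 0, 0],
)

```text
t: 3.42
ee_pos: [519.8, -194.3, 23.6]
orientation: [2.228, 2.214, 0.0]
ft_force: [-0.1, -0.6, -0.3]
width: 87.8
grasp_force: 0.0
```

play_rows(
  dp=[
    [0, 0, 0],
    [0, 0, 0],
    [0, 0, 0],
    [0, 0, 0],
    [0, 0, 0],
    [0, 0, 0],
    [0, 0, 0],
    [0, 0, 0],
  ],
  yaw=[0, 0, 0, 0, 0, 0, 0, 0],
  gripper=1,
)

```text
t: 4.08
ee_pos: [519.7, -194.1, 23.1]
orientation: [2.227, 2.215, 0.0]
ft_force: [0.9, -0.3, 1.3]
width: 48.4
grasp_force: 30.0
```

play_rows(
  dp=[
    [0, 0, 20],
    [0, 0, 30],
    [0, 0, 10],
    [-4.4, 29, 0],
    [-4.4, 30, 0],
    [-4.4, 30, 0],
    [-4.4, 29, 0],
    [-4.4, 29, 0],
  ],
  yaw=[0, 0, 0, 0, 0, 0, 0, 0],
)

```text
t: 4.75
ee_pos: [497.1, -45.9, 82.8]
orientation: [2.228, 2.215, 0.0]
ft_force: [-0.5, 0.1, -0.2]
width: 48.2
grasp_force: 30.0
```

play_rows(
  dp=[
    [0, 0, 0],
    [0, 0, -20],
    [0, 0, -18],
    [0, 0, -10],
    [0, 0, -4],
    [0, 0, 0],
    [0, 0, 0],
  ],
  yaw=[0, 0, 0, 0, 0, 0, 0],
)

```text
t: 5.33
ee_pos: [497.8, -47.4, 31.0]
orientation: [-2.228, -2.215, 0.0]
ft_force: [-0.6, -0.6, 0.2]
width: 48.5
grasp_force: 30.0
```

play_rows(
  dp=[
    [0, 0, -1],
    [0, 0, -1],
    [0, 0, -1],
    [0, 0, 0],
    [0, 0, 0],
  ],
  yaw=[0, 0, 0, 0, 0],
)

```text
t: 5.75
ee_pos: [497.7, -47.0, 28.2]
orientation: [2.227, 2.215, 0.0]
ft_force: [-0.3, -0.1, -0.0]
width: 48.3
grasp_force: 30.0
```

play_rows(
  dp=[
    [0, 0, -0.5],
    [0, 0, -0.5],
    [0, 0, 0],
    [0, 0, 0],
  ],
  yaw=[0, 0, 0, 0],
)

```text
t: 6.08
ee_pos: [497.7, -47.0, 27.1]
orientation: [2.227, 2.215, 0.0]
ft_force: [-0.4, -0.7, 2.0]
width: 48.8
grasp_force: 30.0
```

play_rows(
  dp=[
    [0, 0, 0],
    [0, 0, 0],
    [0, 0, 0],
    [0, 0, 0],
    [0, 0, 0],
  ],
  yaw=[0, 0, 0, 0, 0],
  gripper=0,
)

```text
t: 6.5
ee_pos: [497.5, -47.0, 26.9]
orientation: [-2.227, -2.215, 0.0]
ft_force: [-0.2, 0.5, 0.8]
width: 78.5
grasp_force: 0.0
```

play_rows(
  dp=[
    [0, 0, 5],
    [0, 0, 20],
    [0, 0, 40],
    [0, 0, 40],
    [0, 0, 40],
    [0, 0, 35],
    [-10, 30, 10],
    [-10, 30, 0],
  ],
  yaw=[0, 0, 0, 0, 0, 0, 0, 0],
)

```text
t: 7.17
ee_pos: [479.9, 12.8, 221.1]
orientation: [2.227, 2.208, 0.009]
ft_force: [0.6, 0.3, -0.8]
width: 87.6
grasp_force: 0.0
```

play_rows(
  dp=[
    [-10, 30, 0],
    [-10, 20, 0],
    [0, 0, 0],
    [0, 0, 0],
  ],
  yaw=[0, 0, 0, 0],
)

```text
t: 7.5
ee_pos: [457.2, 63.6, 217.4]
orientation: [2.224, 2.218, 0.0]
ft_force: [0.3, -0.7, 0.7]
width: 88.0
grasp_force: 0.0
```

```bash
python3 - <<'E'
from h import *
np.set_printoptions(precision=1,suppress=True)
print(yaw(), ctrl.get_obs()["ee_pos"])
im=shot("wrist"); save(im,"pics/w2.png"); P=cloud(im).reshape(-1,3)
for n,c,r,z0,z1 in [("pod_b",(412,168),40,37,60),("shaker",(517,203),40,75,105),("tray",(494,-6),110,14,30),("timer",(343,260),45,45,60),("rack",(477,382),110,30,48)]:
    Q=P[(np.hypot(P[:,0]-c[0],P[:,1]-c[1])<r)&(P[:,2]>z0)&(P[:,2]<z1)]
    if len(Q)<4: print(n,len(Q)); continue
    rc=cv2.minAreaRect(Q[:,:2].astype(np.float32)); print(n,len(Q),Q.mean(0),np.round(rc[0],1),np.round(rc[1],1),round(rc[2],1))
E
```

```text
-0.16893982806452357 [457.2  63.6 217.4]
pod_b 1674 [411.4 165.3  42.8] [411.4 165. ] [49.5 49.5] 18.3
shaker 1088 [517.2 199.4  84.5] [518.5 200.8] [32.8 33.5] 4.5
tray 1213 [492.9  11.2  20.1] [492.   -0.3] [ 82.1 143.5] 4.6
timer 170 [345.2 240.5  51.2] [344.5 241.2] [10.8 12.9] 8.8
rack 0
```

View pics/w2.png

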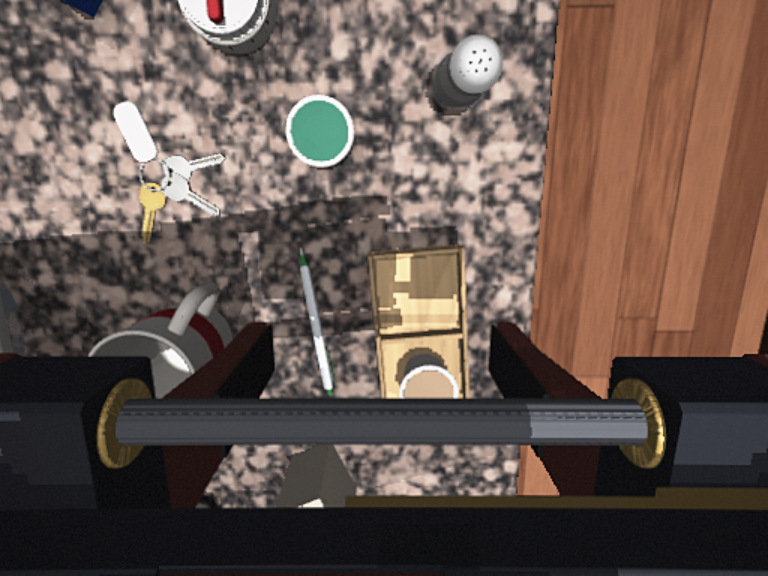

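The picture shows the brown pod standing in its bay (430,385), the second bay empty (420,295), the green pod at (320,130), the shaker at (475,62) and the timer at (225,10).

play_rows(
  dp=[
    [-15, 34, 0],
    [-15, 34, 0],
    [-16, 35, 0],
    [0, 0, -33],
    [0, 0, -33],
    [0, 0, -33],
    [0, 0, -33],
    [0, 0, -33],
  ],
  yaw=[0, 0, 0, 0, 0, 0, 0, 0],
)

```text
t: 8.22
ee_pos: [412.6, 165.3, 50.7]
orientation: [2.228, 2.214, 0.002]
ft_force: [0.7, 1.0, -0.1]
width: 88.1
grasp_force: 0.0
```

play_rows(
  dp=[
    [0, 0, 0],
    [0, 0, -15],
    [0, 0, -10],
    [0, 0, -4],
    [0, 0, 0],
    [0, 0, 0],
  ],
  yaw=[0, 0, 0, 0, 0, 0],
)

```text
t: 8.72
ee_pos: [412.3, 166.0, 23.9]
orientation: [2.228, 2.215, 0.002]
ft_force: [0.2, -0.4, -0.7]
width: 87.5
grasp_force: 0.0
```

play_rows(
  dp=[
    [0, 0, 0],
    [0, 0, 0],
    [0, 0, 0],
    [0, 0, 0],
    [0, 0, 0],
    [0, 0, 0],
    [0, 0, 0],
    [0, 0, 0],
  ],
  yaw=[0, 0, 0, 0, 0, 0, 0, 0],
  gripper=1,
)

```text
t: 9.38
ee_pos: [411.6, 166.0, 23.1]
orientation: [-2.227, -2.215, -0.0]
ft_force: [-0.7, 0.2, 3.0]
width: 48.1
grasp_force: 30.0
```

play_rows(
  dp=[
    [0, 0, 20],
    [0, 0, 30],
    [0, 0, 10],
    [16, -27, 0],
    [16, -27, 0],
    [16, -27, 0],
    [16, -27, 0],
    [16, -27, 0],
  ],
  yaw=[0, 0, 0, 0, 0, 0, 0, 0],
)

```text
t: 10.05
ee_pos: [492.1, 29.6, 82.8]
orientation: [2.227, 2.216, 0.0]
ft_force: [0.3, 0.3, -0.2]
width: 47.7
grasp_force: 30.0
```

play_rows(
  dp=[
    [0, 0, 0],
    [0, 0, -20],
    [0, 0, -18],
    [0, 0, -10],
    [0, 0, -4],
    [0, 0, 0],
    [0, 0, 0],
  ],
  yaw=[0, 0, 0, 0, 0, 0, 0],
)

```text
t: 10.63
ee_pos: [491.5, 31.3, 31.1]
orientation: [-2.227, -2.216, 0.0]
ft_force: [0.0, 0.3, -0.2]
width: 48.1
grasp_force: 30.0
```

play_rows(
  dp=[
    [0, 0, -1],
    [0, 0, -1],
    [0, 0, -1],
    [0, 0, 0],
    [0, 0, 0],
  ],
  yaw=[0, 0, 0, 0, 0],
)

```text
t: 11.05
ee_pos: [491.7, 31.0, 28.2]
orientation: [2.227, 2.215, 0.0]
ft_force: [-0.3, -0.5, -0.2]
width: 47.9
grasp_force: 30.0
```

play_rows(
  dp=[
    [0, 0, -0.5],
    [0, 0, -0.5],
    [0, 0, 0],
    [0, 0, 0],
  ],
  yaw=[0, 0, 0, 0],
)

```text
t: 11.38
ee_pos: [491.7, 31.0, 27.1]
orientation: [2.227, 2.215, 0.0]
ft_force: [-0.2, 0.8, 1.9]
width: 47.6
grasp_force: 30.0
```

play_rows(
  dp=[
    [0, 0, 0],
    [0, 0, 0],
    [0, 0, 0],
    [0, 0, 0],
    [0, 0, 0],
  ],
  yaw=[0, 0, 0, 0, 0],
  gripper=0,
)

```text
t: 11.8
ee_pos: [491.6, 30.9, 26.9]
orientation: [-2.227, -2.215, 0.0]
ft_force: [-0.6, -0.4, 0.2]
width: 77.5
grasp_force: 0.0
```

play_rows(
  dp=[
    [0, 0, 5],
    [0, 0, 20],
    [0, 0, 40],
    [0, 0, 40],
    [0, 0, 40],
    [0, 0, 35],
    [-12, -29, 10],
    [-12, -29, 0],
  ],
  yaw=[0, 0, 0, 0, 0, 0, 0, 0],
)

```text
t: 12.47
ee_pos: [469.9, -27.0, 221.1]
orientation: [2.22, 2.215, 0.008]
ft_force: [0.9, -0.6, -1.1]
width: 87.8
grasp_force: 0.0
```

play_rows(
  dp=[
    [-13, -29, 0],
    [-13, -29, 0],
    [-13, -29, 0],
    [-13, -29, 0],
    [-13, -29, 0],
    [-12, -29, 0],
    [-12, -30, 0],
    [-12, -30, 0],
  ],
  yaw=[0, 0, 0, 0, 0, 0, 0, 0],
)

```text
t: 13.13
ee_pos: [365.6, -262.2, 217.4]
orientation: [2.227, 2.215, 0.0]
ft_force: [0.5, -0.7, -0.3]
width: 87.9
grasp_force: 0.0
```

play_rows(
  dp=[
    [-12, -30, 0],
    [-12, -30, 0],
    [0, 0, 0],
    [0, 0, 0],
  ],
  yaw=[0, 0, 0, 0],
)

```text
t: 13.47
ee_pos: [341.9, -322.0, 217.2]
orientation: [2.231, 2.212, 0.0]
ft_force: [-0.1, -1.1, -0.1]
width: 87.9
grasp_force: 0.0
```

```bash
python3 - <<'E'
from h import *
np.set_printoptions(precision=1,suppress=True)
print(yaw(), ctrl.get_obs()["ee_pos"])
im=shot("wrist"); save(im,"pics/w3.png"); P=cloud(im).reshape(-1,3)
for n,c,r,z0,z1 in [("jar",(343,-270),40,97,120),("jarbody",(343,-270),45,20,80),("tea",(398.5,-159.5),55,75,95),("low near tea",(440,-145),35,6,70)]:
    Q=P[(np.hypot(P[:,0]-c[0],P[:,1]-c[1])<r)&(P[:,2]>z0)&(P[:,2]<z1)]
    if len(Q)<4: print(n,len(Q)); continue
    rc=cv2.minAreaRect(Q[:,:2].astype(np.float32)); print(n,len(Q),Q.mean(0),np.round(rc[0],1),np.round(rc[1],1),round(rc[2],1))
E
```

```text
-0.5025022488393205 [ 341.9 -322.   217.2]
jar 1226 [ 342.6 -271.7  105.9] [ 342.6 -272.2] [36.9 36.1] 43.4
jarbody 111 [ 341.7 -259.3   75.6] [ 340.6 -270.3] [44.3 37.9] 38.6
tea 2624 [ 399.5 -170.2   81.3] [ 399.6 -164.5] [45.5 56.3] 24.4
low near tea 0
```

View pics/w3.png

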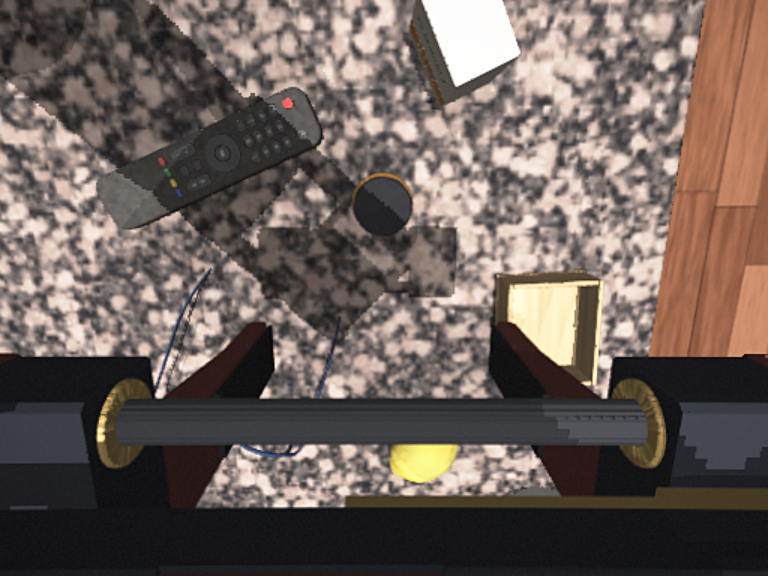

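The picture shows the jar cap at (382,205) with the remote clear of it to the left. The caddy is at (548,325) and the tea box at (465,45). There is a cable near (280,450).

play_rows(
  dp=[
    [0, 26, 0],
    [0, 25, 0],
    [0, 0, -33],
    [0, 0, -33],
    [0, 0, -33],
    [0, 0, -33],
    [0, 0, -20],
    [0, 0, -10],
  ],
  yaw=[0, 0.5, 0, 0, 0, 0, 0, 0],
)

```text
t: 14.18
ee_pos: [341.7, -267.6, 52.8]
orientation: [-2.212, -2.224, 0.0]
ft_force: [0.0, 0.3, 0.4]
width: 87.8
grasp_force: 0.0
```

play_rows(
  dp=[
    [0, 0, -9],
    [0, 0, 0],
    [0, 0, 0],
    [0, 0, 0],
  ],
  yaw=[0, 0, 0, 0],
)

```text
t: 14.52
ee_pos: [343.4, -270.4, 47.0]
orientation: [2.216, 2.224, 0.0]
ft_force: [-0.0, 0.3, -0.2]
width: 87.9
grasp_force: 0.0
```

play_rows(
  dp=[
    [0, 0, 0],
    [0, 0, 0],
    [0, 0, 0],
    [0, 0, 0],
    [0, 0, 0],
    [0, 0, 0],
    [0, 0, 0],
    [0, 0, 0],
  ],
  yaw=[0, 0, 0, 0, 0, 0, 0, 0],
  gripper=1,
)

```text
t: 15.18
ee_pos: [342.6, -270.1, 46.0]
orientation: [2.218, 2.225, 0.0]
ft_force: [0.2, -0.1, 1.1]
width: 42.3
grasp_force: 30.0
```

play_rows(
  dp=[
    [0, 0, 15],
    [0, 0, 35],
    [0, 0, 40],
    [0, 0, 40],
    [8, 30, 30],
    [8, 37, 10],
    [8, 37, 0],
    [8, 37, 0],
  ],
  yaw=[0, 0, 0, 0, 0, 0, 0, 0],
)

```text
t: 15.85
ee_pos: [374.6, -129.0, 216.0]
orientation: [2.218, 2.222, 0.002]
ft_force: [0.4, -0.0, -1.1]
width: 42.3
grasp_force: 30.0
```

play_rows(
  dp=[
    [8, 37, 0],
    [8, 37, 0],
    [8, 37, 0],
    [8, 37, 0],
    [8, 37, 0],
    [8, 37, 0],
    [8, 37, 0],
    [8, 37, 0],
  ],
  yaw=[0, 0, 0, 0, 0, 0, 0, 0],
)

```text
t: 16.52
ee_pos: [437.9, 167.9, 214.7]
orientation: [-2.217, -2.225, 0.001]
ft_force: [0.6, -0.2, -1.0]
width: 42.1
grasp_force: 30.0
```

play_rows(
  dp=[
    [8, 37, 0],
    [8, 37, 0],
    [8, 37, 0],
    [0, 0, 0],
    [0, 0, 0],
    [0, 0, 0],
  ],
  yaw=[0, 0, 0, 0, 0, 0],
)

```text
t: 17.02
ee_pos: [461.4, 276.4, 214.2]
orientation: [-2.217, -2.226, 0.003]
ft_force: [-0.2, 0.6, -1.7]
width: 42.0
grasp_force: 30.0
```

```bash
python3 - <<'E'
from h import *
np.set_printoptions(precision=1,suppress=True)
print(yaw(), ctrl.get_obs()["ee_pos"],ctrl.get_obs()["width"])
im=shot("wrist"); save(im,"pics/w4.png"); P=cloud(im).reshape(-1,3)
for n,c,r,z0,z1 in [("rack",(477,381),110,30,45),("cupR",(479,339),48,30,45),("cupL",(475,421),40,30,45),("shaker",(518,201),40,75,105)]:
    Q=P[(np.hypot(P[:,0]-c[0],P[:,1]-c[1])<r)&(P[:,2]>z0)&(P[:,2]<z1)]
    if len(Q)<4: print(n,len(Q)); continue
    rc=cv2.minAreaRect(Q[:,:2].astype(np.float32)); print(n,len(Q),Q.mean(0),np.round(rc[0],1),np.round(rc[1],1),round(rc[2],1))
E
```

```text
0.2331933188536084 [461.4 276.4 214.2] 42.03511350303701
rack 1836 [478.6 389.   36.5] [477.7 380.6] [ 75.3 156.4] 0.3
cupR 847 [479.2 343.8  36.5] [480.1 341.8] [80.3 74.8] 52.1
cupL 1041 [477.6 425.3  36.4] [477.3 420.8] [75.3 74.9] 85.3
shaker 0
```

View pics/w4.png

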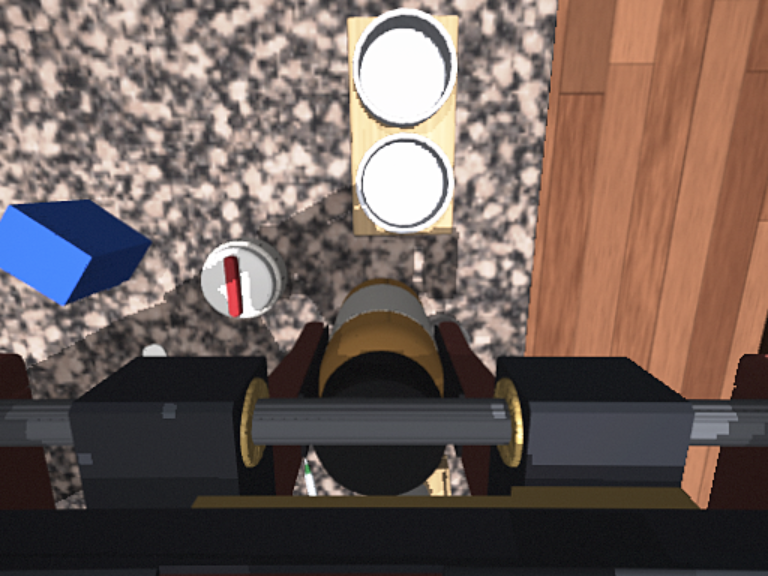

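The picture shows the jar upright in the gripper and both cups empty, far one at (405,68) and near one at (405,185). The timer at (240,280) is untouched.

play_rows(
  dp=[
    [4, 36, 0],
    [4, 36, 0],
    [4, 36, 0],
    [3, 37, 0],
    [0, 0, 0],
    [0, 0, -30],
    [0, 0, -30],
    [0, 0, -30],
  ],
  yaw=[0, 0, 0, 0, 0, 0, 0, 0],
)

```text
t: 17.73
ee_pos: [477.6, 420.4, 124.5]
orientation: [2.219, 2.224, 0.001]
ft_force: [0.2, -0.0, -0.9]
width: 42.3
grasp_force: 30.0
```

play_rows(
  dp=[
    [0, 0, -25],
    [0, 0, -15],
    [0, 0, -10],
    [0, 0, -8],
    [0, 0, 0],
    [0, 0, 0],
  ],
  yaw=[0, 0, 0, 0, 0, 0],
)

```text
t: 18.23
ee_pos: [477.8, 421.6, 67.5]
orientation: [2.218, 2.224, 0.001]
ft_force: [-0.6, 0.3, -1.4]
width: 42.3
grasp_force: 30.0
```

play_rows(
  dp=[
    [-0.5, 0, -3],
    [0, 0, -2],
    [0, 0, -2],
    [0, 0, -1],
    [0, 0, -1],
    [0, 0, 0],
    [0, 0, 0],
  ],
  yaw=[0, 0, 0, 0, 0, 0, 0],
)

```text
t: 18.82
ee_pos: [476.8, 422.0, 57.9]
orientation: [2.218, 2.225, -0.0]
ft_force: [-0.6, 1.1, -1.6]
width: 42.6
grasp_force: 30.0
```

play_rows(
  dp=[
    [0, 0, -0.5],
    [0, 0, -0.5],
    [0, 0, 0],
    [0, 0, 0],
  ],
  yaw=[0, 0, 0, 0],
)

```text
t: 19.15
ee_pos: [476.9, 422.0, 57.0]
orientation: [-2.218, -2.225, -0.0]
ft_force: [-0.5, 0.2, 0.1]
width: 42.3
grasp_force: 30.0
```

play_rows(
  dp=[
    [0, 0, 0],
    [0, 0, 0],
    [0, 0, 0],
    [0, 0, 0],
    [0, 0, 0],
  ],
  yaw=[0, 0, 0, 0, 0],
  gripper=0,
)

```text
t: 19.57
ee_pos: [476.8, 421.9, 57.0]
orientation: [2.218, 2.225, 0.0]
ft_force: [-0.5, -0.5, -0.0]
width: 72.0
grasp_force: 0.0
```

play_rows(
  dp=[
    [0, 0, 5],
    [0, 0, 20],
    [0, 0, 40],
    [0, 0, 40],
    [0, 0, 40],
    [0, 0, 15],
    [7, -36, 0],
    [7, -37, 0],
  ],
  yaw=[0, 0, 0, 0, 0, 0, 0, 0],
)

```text
t: 20.23
ee_pos: [491.4, 350.1, 219.4]
orientation: [2.214, 2.228, 0.007]
ft_force: [0.2, -0.9, -1.1]
width: 87.5
grasp_force: 0.0
```

play_rows(
  dp=[
    [7, -37, 0],
    [7, -37, 0],
    [7, -37, 0],
    [6, -37, 0],
    [0, 0, 0],
    [0, 0, 0],
  ],
  yaw=[0, 0, 0, 0, 0, 0],
)

```text
t: 20.73
ee_pos: [518.2, 199.3, 217.4]
orientation: [2.222, 2.221, 0.001]
ft_force: [-0.1, 0.5, 0.1]
width: 87.9
grasp_force: 0.0
```

play_rows(
  dp=[
    [0, 1, -30],
    [0, 0, -33],
    [0, 0, -33],
    [0, 0, -33],
    [0, 0, -30],
    [0, 0, -15],
    [0, 0, -6],
    [0, 0, 0],
  ],
  yaw=[0, 0, 0, 0, 0, 0, 0, 0],
)

```text
t: 21.4
ee_pos: [516.8, 202.8, 35.6]
orientation: [-2.215, -2.226, 0.003]
ft_force: [-0.2, 0.3, 0.0]
width: 88.1
grasp_force: 0.0
```

play_rows(
  dp=[
    [0, 0, -4],
    [0, 0, 0],
    [0, 0, 0],
    [0, 0, 0],
  ],
  yaw=[0, 0, 0, 0],
)

```text
t: 21.73
ee_pos: [518.6, 202.3, 34.0]
orientation: [2.217, 2.225, 0.003]
ft_force: [0.8, 0.5, 0.2]
width: 87.9
grasp_force: 0.0
```

play_rows(
  dp=[
    [0, 0, 0],
    [0, 0, 0],
    [0, 0, 0],
    [0, 0, 0],
    [0, 0, 0],
    [0, 0, 0],
    [0, 0, 0],
    [0, 0, 0],
  ],
  yaw=[0, 0, 0, 0, 0, 0, 0, 0],
  gripper=1,
)

```text
t: 22.4
ee_pos: [517.7, 201.9, 32.8]
orientation: [-2.218, -2.225, 0.0]
ft_force: [-0.0, -0.4, -1.6]
width: 39.8
grasp_force: 29.9
```

play_rows(
  dp=[
    [0, 0, 15],
    [0, 0, 30],
    [0, 0, 40],
    [0, 0, 35],
    [-9, 34, 0],
    [-10, 35, 0],
    [0, 0, 0],
    [0, 0, 0],
  ],
  yaw=[0, 0, 0, 0, 0, 0, 0, 0],
)

```text
t: 23.07
ee_pos: [498.1, 272.2, 153.0]
orientation: [2.214, 2.228, 0.0]
ft_force: [0.4, -0.0, -1.1]
width: 39.6
grasp_force: 29.9
```

```bash
python3 - <<'E'
from h import *
o=ctrl.get_obs(); print(yaw(),o["ee_pos"],o["width"],o["ft_force"])
im=shot("wrist"); save(im,"pics/w5.png")
E
```

```text
0.36115533142492495 [498.14365484 272.21604156 152.98094929] 39.61194143945819 [ 0.38710896 -0.02379989 -1.10113302]
```

View pics/w5.png

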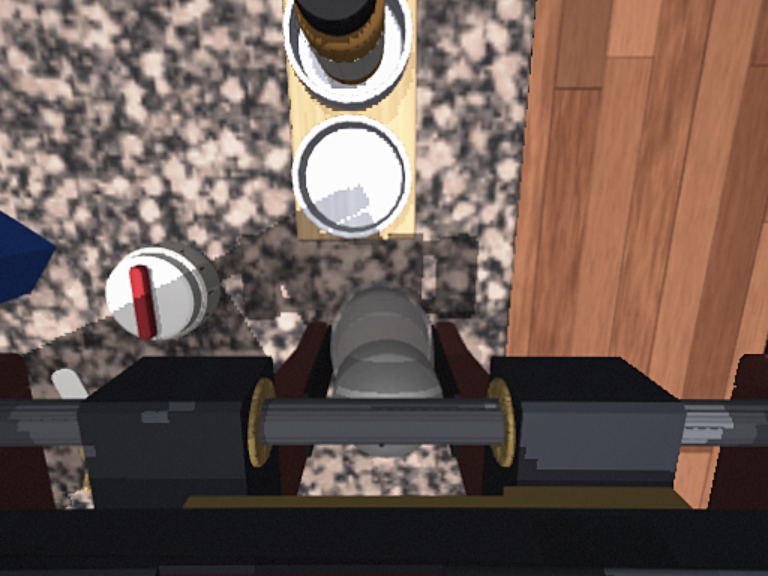

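The shaker hangs upright in the fingers (385,370). The jar stands in the far cup (348,40) and the near cup is empty (355,178).

play_rows(
  dp=[
    [-9, 34, 0],
    [-10, 34, 0],
    [0, 0, 0],
    [0, 0, -30],
    [0, 0, -30],
    [0, 0, -25],
    [0, 0, -12],
    [0, 0, -6],
  ],
  yaw=[0, 0, 0, 0, 0, 0, 0, 0],
)

```text
t: 23.78
ee_pos: [478.9, 336.9, 47.6]
orientation: [-2.218, -2.224, 0.007]
ft_force: [-0.5, 0.0, -0.3]
width: 40.0
grasp_force: 29.9
```

play_rows(
  dp=[
    [0, 0, 0],
    [0, 0, -2],
    [0, 0, -1],
    [0, 0, -1],
    [0, 0, -1],
    [0, 0, 0],
    [0, 0, 0],
  ],
  yaw=[0, 0, 0, 0, 0, 0, 0],
)

```text
t: 24.37
ee_pos: [480.0, 339.1, 45.4]
orientation: [2.217, 2.225, 0.001]
ft_force: [-0.8, -0.1, -1.6]
width: 39.7
grasp_force: 29.9
```

play_rows(
  dp=[
    [0, 0, -0.6],
    [0, 0, -0.5],
    [0, 0, 0],
    [0, 0, 0],
  ],
  yaw=[0, 0, 0, 0],
)

```text
t: 24.7
ee_pos: [479.8, 339.0, 43.8]
orientation: [2.218, 2.225, 0.0]
ft_force: [0.7, -0.1, -0.8]
width: 39.9
grasp_force: 29.9
```

play_rows(
  dp=[
    [0, 0, -0.4],
    [0, 0, 0],
    [0, 0, 0],
  ],
  yaw=[0, 0, 0],
)

```text
t: 24.95
ee_pos: [479.8, 339.0, 43.8]
orientation: [-2.218, -2.225, -0.0]
ft_force: [-1.3, -1.0, 4.4]
width: 40.1
grasp_force: 30.0
```

play_rows(
  dp=[
    [0, 0, 0],
    [0, 0, 0],
    [0, 0, 0],
    [0, 0, 0],
    [0, 0, 0],
  ],
  yaw=[0, 0, 0, 0, 0],
  gripper=0,
)

```text
t: 25.37
ee_pos: [479.8, 338.9, 43.3]
orientation: [-2.218, -2.225, 0.0]
ft_force: [0.3, -0.1, -0.1]
width: 69.4
grasp_force: 0.0
```

play_rows(
  dp=[
    [0, 0, 5],
    [0, 0, 20],
    [0, 0, 40],
    [0, 0, 40],
    [0, 0, 40],
    [0, 0, 28],
    [-6, -36, 0],
    [-6, -36, 0],
  ],
  yaw=[0, 0, 0, 0, 0, 0, 1.7, 1.7],
)

```text
t: 26.03
ee_pos: [469.1, 267.9, 219.2]
orientation: [2.145, 2.293, 0.009]
ft_force: [-0.6, -1.7, -1.5]
width: 87.9
grasp_force: 0.0
```

play_rows(
  dp=[
    [-6, -36, 0],
    [-6, -36, 0],
    [-6, -36, 0],
    [-6, -36, 0],
    [-6, -36, 0],
    [-6, -36, 0],
    [-6, -36, 0],
    [-6, -36, 0],
  ],
  yaw=[2, 2, 2, 2, 2, 2, 2, 2],
)

```text
t: 26.7
ee_pos: [419.2, -22.6, 216.9]
orientation: [1.808, 2.568, 0.001]
ft_force: [0.4, 0.4, -0.2]
width: 87.9
grasp_force: 0.0
```

play_rows(
  dp=[
    [-6, -36, 0],
    [-6, -36, 0],
    [-5, -36, 0],
    [-4, -31, 0],
    [0, 0, 0],
    [0, 0, 0],
  ],
  yaw=[1.7, 1.7, 1.7, 0, 0, 0],
)

```text
t: 27.2
ee_pos: [398.5, -161.3, 216.7]
orientation: [1.7, 2.641, 0.0]
ft_force: [-0.2, 0.3, -0.3]
width: 88.0
grasp_force: 0.0
```

```bash
python3 - <<'E'
from h import *
o=ctrl.get_obs(); print(yaw(),o["ee_pos"],o["width"],o["ft_force"])
E
```

```text
24.46979064008913 [ 398.4983909  -161.32705332  216.72529213] 88.03452196807804 [-0.23204387  0.25195936 -0.30711945]
```

play_rows(
  dp=[
    [0, 0.5, -30],
    [0, 0, -33],
    [0, 0, -33],
    [0, 0, -33],
    [0, 0, -25],
    [0, 0, -12],
    [0, 0, -7],
    [0, 0, 0],
  ],
  yaw=[0, 0, 0, 0, 0, 0, 0, 0],
)

```text
t: 27.87
ee_pos: [398.2, -158.3, 42.4]
orientation: [-1.692, -2.644, 0.001]
ft_force: [0.0, -0.2, 0.7]
width: 87.7
grasp_force: 0.0
```

play_rows(
  dp=[
    [0, 0, 0],
    [0, 0, 0],
    [0, 0, 0],
    [0, 0, 0],
    [0, 0, 0],
    [0, 0, 0],
    [0, 0, 0],
    [0, 0, 0],
  ],
  yaw=[0, 0, 0, 0, 0, 0, 0, 0],
  gripper=1,
)

```text
t: 28.53
ee_pos: [398.9, -159.7, 43.7]
orientation: [1.695, 2.645, 0.0]
ft_force: [-1.1, -0.1, 5.0]
width: 44.9
grasp_force: 30.0
```

play_rows(
  dp=[
    [0, 0, 15],
    [0, 0, 30],
    [0, 0, 35],
    [12, -32, 20],
    [12, -32, 0],
    [12, -32, 0],
    [13, -32, 0],
    [13, -32, 0],
  ],
  yaw=[0, 0, 0, -3, -3, -3, -3, -3],
)

```text
t: 29.2
ee_pos: [461.0, -321.1, 143.6]
orientation: [2.029, 2.398, 0.0]
ft_force: [-0.3, 0.8, -1.3]
width: 44.4
grasp_force: 30.0
```

play_rows(
  dp=[
    [13, -32, 0],
    [12, -32, 0],
    [0, 0, 0],
    [0, 0, 0],
    [0, 0, 0],
  ],
  yaw=[-3, -3, -1, 0, 0],
)

```text
t: 29.62
ee_pos: [484.8, -382.6, 142.6]
orientation: [-2.167, -2.272, 0.0]
ft_force: [-0.1, 0.0, -0.5]
width: 44.7
grasp_force: 30.0
```

```bash
python3 - <<'E'
from h import *
o=ctrl.get_obs(); print(yaw(),o["ee_pos"],o["width"],o["ft_force"])
E
```

```text
2.7155822393144433 [ 484.82830111 -382.64249691  142.60390824] 44.67227495726788 [-0.1265288   0.0146472  -0.54663853]
```

play_rows(
  dp=[
    [0, -1, -30],
    [0, 0, -30],
    [0, 0, -18],
    [0, 0, -8],
    [0, 0, -4],
    [0, 0, 0],
    [0, 0, 0],
    [0, 0, 0],
  ],
  yaw=[0, 0, 0, 0, 0, 0, 0, 0],
)

```text
t: 30.28
ee_pos: [486.6, -385.0, 54.8]
orientation: [2.167, 2.272, 0.0]
ft_force: [-0.2, -0.0, 0.4]
width: 44.8
grasp_force: 30.0
```

play_rows(
  dp=[
    [0, 0, -2],
    [0, 0, -1],
    [0, 0, -1],
    [0, 0, 0],
    [0, 0, 0],
  ],
  yaw=[0, 0, 0, 0, 0],
)

```text
t: 30.7
ee_pos: [485.8, -384.6, 49.4]
orientation: [-2.169, -2.273, 0.0]
ft_force: [0.1, -0.6, -0.4]
width: 44.5
grasp_force: 30.0
```

play_rows(
  dp=[
    [0, 0, -0.6],
    [0, 0, -0.6],
    [0, 0, 0],
    [0, 0, 0],
  ],
  yaw=[0, 0, 0, 0],
)

```text
t: 31.03
ee_pos: [485.8, -384.6, 48.2]
orientation: [-2.169, -2.273, 0.0]
ft_force: [0.8, -0.7, -0.4]
width: 45.0
grasp_force: 30.0
```

play_rows(
  dp=[
    [0, 0, -0.5],
    [0, 0, 0],
    [0, 0, 0],
  ],
  yaw=[0, 0, 0],
)

```text
t: 31.28
ee_pos: [485.9, -384.7, 47.8]
orientation: [2.169, 2.273, 0.0]
ft_force: [-0.4, -0.1, -0.1]
width: 45.2
grasp_force: 30.0
```

play_rows(
  dp=[
    [0, 0, -0.5],
    [0, 0, 0],
    [0, 0, 0],
  ],
  yaw=[0, 0, 0],
)

```text
t: 31.53
ee_pos: [485.8, -384.6, 47.7]
orientation: [2.169, 2.273, -0.0]
ft_force: [-1.7, 0.7, 5.4]
width: 45.3
grasp_force: 30.0
```

play_rows(
  dp=[
    [0, 0, 0],
    [0, 0, 0],
    [0, 0, 0],
    [0, 0, 0],
    [0, 0, 0],
  ],
  yaw=[0, 0, 0, 0, 0],
  gripper=0,
)

```text
t: 31.95
ee_pos: [485.8, -384.5, 47.0]
orientation: [-2.169, -2.273, 0.0]
ft_force: [-0.1, -0.2, -0.4]
width: 74.5
grasp_force: 0.0
```

play_rows(
  dp=[
    [0, 0, 5],
    [0, 0, 20],
    [0, 0, 40],
    [0, 0, 40],
    [0, 0, 40],
    [0, 0, 25],
    [-36, -20, 0],
    [-36, -20, 0],
  ],
  yaw=[0, 0, 0, 0, 0, 0, 0, 0],
)

```text
t: 32.62
ee_pos: [415.3, -425.2, 220.2]
orientation: [2.16, 2.273, -0.0]
ft_force: [0.0, -0.2, -0.2]
width: 87.8
grasp_force: 0.0
```

play_rows(
  dp=[
    [-36, -20, 0],
    [-36, -20, 0],
    [-20, -10, 0],
    [0, 0, 0],
    [0, 0, 0],
    [0, 0, 0],
  ],
  yaw=[0, 0, 0, 0, 0, 0],
)

```text
t: 33.12
ee_pos: [322.3, -474.4, 217.5]
orientation: [2.169, 2.272, 0.0]
ft_force: [-0.9, 0.5, -0.3]
width: 87.6
grasp_force: 0.0
```

```bash
python3 - <<'E'
from h import *
np.set_printoptions(precision=1,suppress=True)
o=ctrl.get_obs(); print(o["t"],o["ee_pos"],o["width"],o["ft_force"])
im=shot("top"); P=cloud(im).reshape(-1,3)
cv2.imwrite("pics/top1.png",cv2.resize(im["pixels"][100:300,80:440,::-1],None,fx=2.2,fy=2.2,interpolation=cv2.INTER_CUBIC))
for n,c,r,z0,z1 in [("podR",(497,-47),32,36,60),("podL",(491,31),32,36,60),("jar",(477,422),30,95,130),("shaker",(480,339),30,85,115),("tea",(486,-384),50,75,95),("timer",(344,259),50,45,70)]:
    Q=P[(np.hypot(P[:,0]-c[0],P[:,1]-c[1])<r)&(P[:,2]>z0)&(P[:,2]<z1)]
    if len(Q)<4: print(n,len(Q)); continue
    rc=cv2.minAreaRect(Q[:,:2].astype(np.float32)); print(n,len(Q),Q.mean(0),np.round(rc[0],1),np.round(rc[1],1),round(rc[2],1))
E
```

```text
33.1167 [ 322.3 -474.4  217.5] 87.63609619540624 [-0.9  0.5 -0.3]
podR 205 [498.3 -44.7  47.5] [498.5 -44.6] [48.7 48.3] 70.1
podL 207 [492.1  32.9  47.7] [493.2  33. ] [49.3 48.8] 45.4
jar 164 [474.8 419.5 115.5] [476.1 421.9] [35.9 36.1] 41.3
shaker 105 [478.1 337.3  95.9] [478.6 338.2] [31.6 31.3] 88.6
tea 21 [ 503.3 -360.7   85.1] [ 504.5 -363.9] [ 8.8 26.9] 14.1
timer 79 [343.4 260.1  51.1] [342.7 259.2] [47.3 46. ] 49.1
```

View pics/top1.png

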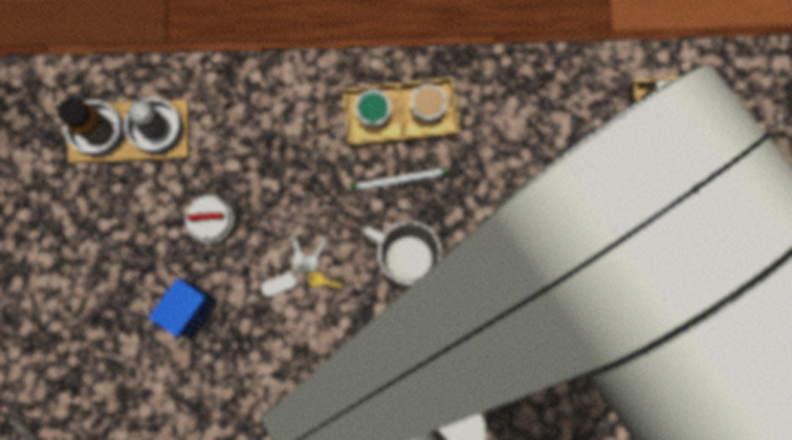

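The top view shows both pods in their bays, the jar and shaker in the cups, and the timer not moved. The caddy is hidden by the arm, so I check it with the wrist camera.

```bash
python3 - <<'E'
from h import *
np.set_printoptions(precision=1,suppress=True)
im=shot("wrist"); save(im,"pics/w6.png"); P=cloud(im).reshape(-1,3)
for n,z0,z1 in [("tea",75,95),("caddy",30,48)]:
    Q=P[(np.hypot(P[:,0]-486,P[:,1]+384)<70)&(P[:,2]>z0)&(P[:,2]<z1)]
    rc=cv2.minAreaRect(Q[:,:2].astype(np.float32)); print(n,len(Q),Q.mean(0),Q[:,2].std(),np.round(rc[0],1),np.round(rc[1],1),round(rc[2],1))
E
```

```text
tea 3293 [ 483.3 -384.8   84.9] 1.9439523456893302 [ 485.2 -385.2] [46.4 61.6] 3.2
caddy 1548 [ 471.7 -383.7   37.9] 3.5012407074477587 [ 486.6 -385.6] [79.3 93.3] 2.6
```

View pics/w6.png

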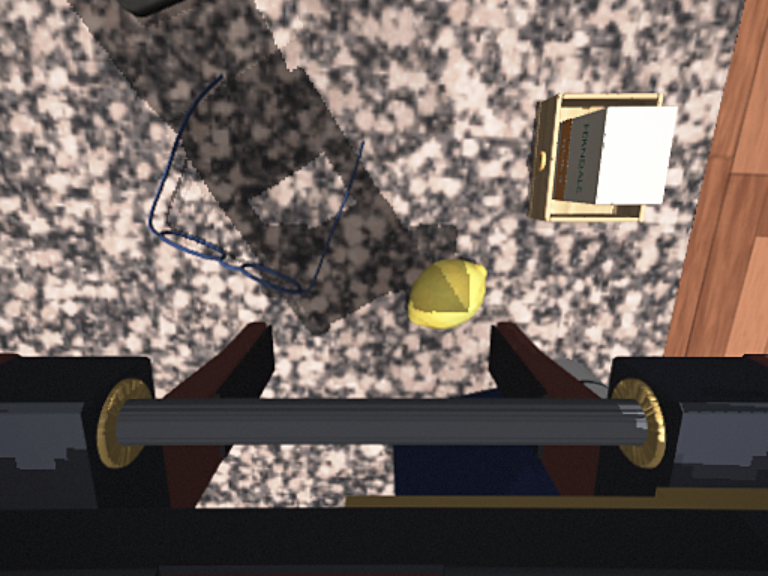

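The tea box stands upright and centred in the caddy (605,155), top at about 85–86 mm. Everything is in place and the gripper is clear, so I'm handing the job in.

```bash
python3 -c "
from workcell import ticket
print(ticket.close_job())"
```

```text
the job is handed in; nothing more can be done
None
```

The job is handed in at about 33 s: both pods are in their bays, the jar and shaker in the cups and the tea box in its caddy, all upright in the last pictures, and the timer is where it was.

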